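# Pump out the clay keeper and snap its valve cap on

### The job

Close up the airtight clay keeper: first press the pump pedal on its lid all the way down to its stop and let it spring back up, then pick up the red snap cap and press it onto the white valve stud until it clicks, and keep pressing after the click until the orange gasket under it is squeezed down. Finish while still holding the cap pressed firmly home (do not let go), and leave the glaze jar, the tool pot and the leaf tile where they are.

Things in the scene. Friction and masses are not known exactly. Their poses are not given: they have to be found in the camera images.
- keeper: Clay keeper, fixed: cream tub with grey lid 160 mm (its x) by 250 mm (its y), lid top 75 mm above the table. Origin: centre of its underside. At yaw 0 its x points away from the robot, y to the left; z up; yaw varies by up to 0.4 rad either way. On the lid: the pump pedal in its +y half, the valve in its -y half.
- pedal (a joint): Pump pedal hinge, rad. 0 = up (sloping up 0.36 rad towards the keeper's -x side), 0.30 = down on its stop. An aluminium plate 92 by 50 by 6 mm; its hinge runs along the keeper's y at keeper (45, 55, 87) mm. A spring returns it: at the pad about 3 N to start, about 8 N at the stop.
- pedal_pad (a point): Centre of the top face of the black rubber pad (34 by 46 mm) near the raised free end of the pedal, where to press; it moves with the pedal. 73 mm from the hinge; up it is 118 mm above the table, at the stop 97 mm (21 mm lower).
- stud_top (a point): Centre of the tip of the white valve stud, 114.5 mm above the table, at keeper (0, -65) mm. Upright, 29 mm across, its top 7 mm a cone narrowing to 16 mm. Four spring balls stick out of its side to 36 mm across, centred 12 mm below the tip. Under them the orange gasket, 45 mm across, its top 17.5 mm below the tip when free, in a black collar 54 mm across, 12 mm high.
- cap_rim (a point): Same point as the cap's origin. Below the stud tip it is: 9 mm resting on the balls; 9 to 14.5 mm while about 8 to 15 N push it over the click, after which the force drops; 17.5 mm where it meets the gasket; about 20 mm clicked and let go (gasket then 2 mm down); 23.5 mm pressed fully home (gasket squeezed).
- gasket (a joint): How far the spring gasket is pressed down, m: 0 = free, 0.006 = fully squeezed (rigid stop; needs about 11 N; about 1.8 N per mm).
- cap: Red snap cap, 50 to 90 g, standing on the table, open end down. Skirt 46 mm across, 30 mm high; on it a round grip knob 30 mm across, 27 mm high (57 mm in all). Origin: centre of the rim's underside; z up through the knob. Its mouth, 32 mm across, has an inward lip 5 mm high.
- glaze_jar: Bystander: round blue jar with white lid, 56 mm across, 75 mm high. Origin: centre of the underside.
- tool_pot: Bystander: terracotta pot 76 mm across, 90 mm high, with tools standing in it up to 140 mm. Origin: centre of the underside.
- leaf_tile: Bystander: grey clay tile 75 by 75 by 22 mm with a leaf drawn on it. Origin: centre of the underside.
Mind the look-alikes: they are no part of the job. Leave any pink or yellow look-alike of the cap alone.

How it is judged:
By the outcome, as a careful person would: the job done as asked, in the order asked, and still so for the second after the job is handed in, while the arm keeps its last pose, push and grip.
It also fails if it takes over 61 s, if anything falls off the work surface, if the arm or the gripper's body presses on something with over 40 N, if the wrist force passes 120 N, or if a joint passes its speed limit or range.

### The arm

A 6-joint arm with a two-finger parallel gripper is mounted at the origin on the work surface. World frame = base frame: x ahead of the robot, y to its left, z up, the work surface at z = 0. Lengths are in mm, angles in rad, forces in N, time in s.
With the tool pointing down it reaches from about 350 to 850 mm from the base axis. Payload 8.1 kg.
Tool frame: the origin (TCP) lies on the centre line of the jaws, within the pads' length; the fingertips stand 19 mm ahead of it and the grasp point (between the pads) is the TCP; z points along the fingers, y is the line along which they close (so a half turn about z gives the same grasp; the last joint's range is limited). The gripper opens to 93 mm and grips with 3 to 60 N. Pads are 15 mm wide; open, the fingers measure 128 mm over their backs; the gripper's body (75 mm by 188 mm) begins 65 mm behind the grasp point.
Start: joints at [-1.305, 0.13, 1.488, -0, 1.523, -0.085], TCP at [206.21, -563.456, 201.735] pointing down, gripper open.
Joint ranges: [-2.96, 2.96], [-0.89, 2.26], [0.02, 2.5], [-1.34, 4.48], [0, 2.73], [-2.66, 2.66]. Speed limits (rad/s): [2.39, 2.39, 2.79, 3.14, 3.14, 3.14].

### API

Orientations are given as a unit quaternion [x, y, z, w].
In Python, from station import monitor, capture, job_done gives the robot as it stands.
- The arm moves only by the tool jog_arm, never from a script. Its argument "targets" is one flat list of numbers, 6 for each row, row after row: the shift along the tool's x, y, z in mm, then the turn, a rotation vector about the tool's x, y, z in rad. In form: [x, y, z, rx, ry, rz, x, y, z, rx, ry, rz, ...]. A call has 1 to 8 rows; each row is the pose to reach, as a shift and turn from the pose commanded when the call began, along the tool's axes at that moment; what a row does not reach only later rows make up. A row lasts 1/10 s, in which the tool goes at most 50 mm and 8.59 degrees, less where a joint would pass 70% of its speed; a pose out of reach is approached as far as the arm can. A call with a gripper value outside its range is refused whole. "fingers" is the closure, from 0 (fully open) to 1 (shut), set as the call begins (left out, the last holds). The fingers move at their own pace and stop on an object; "force" is the grip in N (left out, the last holds). Time passes only in rows, so rows that repeat a pose let the fingers close. It gives the time, the measured TCP pose, the force, the opening and the grip force at its end, in the units of the state.
- monitor.sense(): the state, without advancing time (a new reading comes with each control period).
- capture(name): name is "scene" or "top"; returns a dict with "image" (480x640x3 uint8, red, green, blue), "fov_y" (degrees; the focal length in pixels is half the picture's height over the tangent of half this angle, whatever the lens; pixels are square), "cx", "cy" (the principal point, pixels), "rvec" (rotation vector, rad) and "tvec" (3), from world to camera coordinates, as OpenCV has them. Camera axes: x right, y down, z forward; pixel columns grow to the right and rows downward; lengths in mm; the calibration is good to about 2 mm. A picture is of the moment at which its call begins. There is no depth.
- job_done(): hands the job in; it is judged then, once.
The state is a dict: "time_s": time; "joint_pos": joint angles; "joint_vel": joint speeds; "tau": joint torques, N m; "tool_pos": TCP position; "ee_rot": TCP orientation; "wrist_force": force on the tool from outside, world axes, zero at the start; "moment": the same for the moment, N m; "grip_width": finger opening in mm; "finger_force": force on a finger pad.
Only numpy, scipy, OpenCV 4.12 (cv2) and the standard library are available. Lean on these libraries where they do the work, as an engineer would, in place of code of your own. Each camera call takes 0.05 s, during which the arm holds its last target. There are 200 camera calls.

## Working session

There is one attempt and no reset: what is moved stays moved. The work goes in short steps, Python scripts to look and compute and a tool call to move; the robot and the scene stay as the last step left them, time stands still between calls to the robot, and variables do not carry over. Pictures are saved under pics/ and viewed, at most 10 in all, crops included, and the job is handed in when it is done.

Besides the shell and the picture viewer there is one more tool, called as a command line: name --argument value ..., lists and objects as JSON in quotes. jog_arm: Moves the arm, as the interface text tells. Its arguments: {"type":"object","properties":{"targets":{"type":"array","items":{"type":"number"}},"fingers":{"type":"number"},"force":{"type":"number"}},"required":["targets"]}

```bash
mkdir -p pics; cat > h.py <<'E'
import numpy as np, cv2
from station import monitor, capture, job_done
from scipy.spatial.transform import Rotation as R
def snap(n,f):
    c=capture(n); np.save(f'pics/{f}.npy',c,allow_pickle=True); cv2.imwrite(f'pics/{f}.png',c['image'][:,:,::-1]); return c
def load(f): return np.load(f'pics/{f}.npy',allow_pickle=True).item()
def K(c):
    f=240/np.tan(np.radians(c['fov_y'])/2); return np.array([[f,0,c['cx']],[0,f,c['cy']],[0,0,1]])
def ray(c,u,v,z):
    Rm=cv2.Rodrigues(np.array(c['rvec'],float))[0]; t=np.array(c['tvec'],float).ravel()
    o=-Rm.T@t; d=Rm.T@np.linalg.inv(K(c))@[u,v,1]; return o+d*(z-o[2])/d[2]
def proj(c,p):
    return cv2.projectPoints(np.array(p,float).reshape(-1,1,3),np.array(c['rvec'],float),np.array(c['tvec'],float),K(c),None)[0].reshape(-1,2)
def shift(p):
    s=monitor.sense(); return R.from_quat(s['ee_rot']).inv().apply(np.array(p)-s['tool_pos'])
def crop(c,f,u,v,w,h,k):
    im=c['image'][v:v+h,u:u+w,::-1]; cv2.imwrite(f'pics/{f}.png',cv2.resize(im,None,fx=k,fy=k,interpolation=cv2.INTER_CUBIC))
E
python3 - <<'E'
from h import *
for n in('scene','top'):
    c=snap(n,n+'0'); print({k:c[k] for k in c if k!='image'})
print(monitor.sense())
E
```

```text
{'fov_y': 45.72891828695624, 'cx': 322.36312821433904, 'cy': 237.4860901163098, 'rvec': array([ 1.00116359,  2.35601209, -1.10635671]), 'tvec': array([ 386.74638589, -156.53961779, 1590.61234139])}
{'fov_y': 45.49362660716942, 'cx': 316.30912356496844, 'cy': 234.38618388136123, 'rvec': array([ 2.19986762, -2.13401953,  0.15360111]), 'tvec': array([ -45.32792858,  550.97273604, 1072.52724664])}
{'time_s': 0.1, 'joint_pos': array([-1.30540480e+00,  1.31086836e-01,  1.48920082e+00,  2.42096886e-05,
        1.52302972e+00, -8.53730490e-02]), 'joint_vel': array([ 0.00143495, -0.00141182, -0.0016417 , -0.00073281,  0.00186606,
        0.00042602]), 'tau': array([ 3.22797296e-04, -5.61341214e+01, -4.93096590e+01,  7.68799754e-02,
        2.93181126e-02, -5.05973571e-05]), 'tool_pos': array([ 206.06517213, -562.89945353,  200.77496824]), 'ee_rot': array([ 9.84659644e-01,  1.74483930e-01, -6.54739959e-05, -8.59955716e-04]), 'wrist_force': array([-0.77912034,  0.16301039, -0.19266465]), 'moment': array([-0.07657008, -0.01387222,  0.02876326]), 'finger_force': 0.0, 'grip_width': 92.86130933172214}
```

View pics/scene0.png

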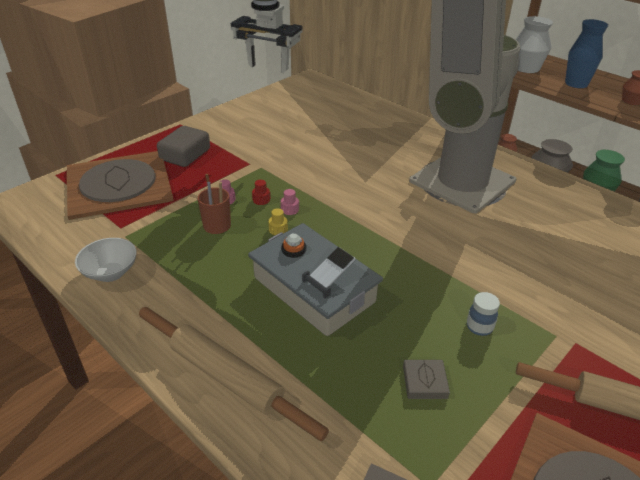

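View pics/top0.png

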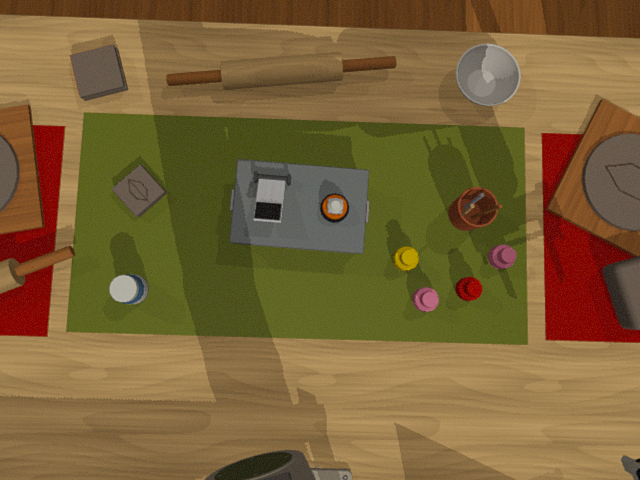

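Scene: the keeper is in the middle, pedal on the left half and stud on the right half of the top view. Things that could pass for the cap (top view): red (469,289), pink (427,299), pink (503,257) and yellow (407,258). I choose the red one, which is at (261,192) in the scene view, and check it in a close crop.

```bash
python3 - <<'E'
from h import *
c=load('top0'); s=load('scene0')
crop(c,'c1',225,150,160,120,5); crop(c,'c2',385,230,133,100,6)
crop(s,'c3',200,170,200,150,4)
E
```

```text
(no output)
```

View pics/c1.png

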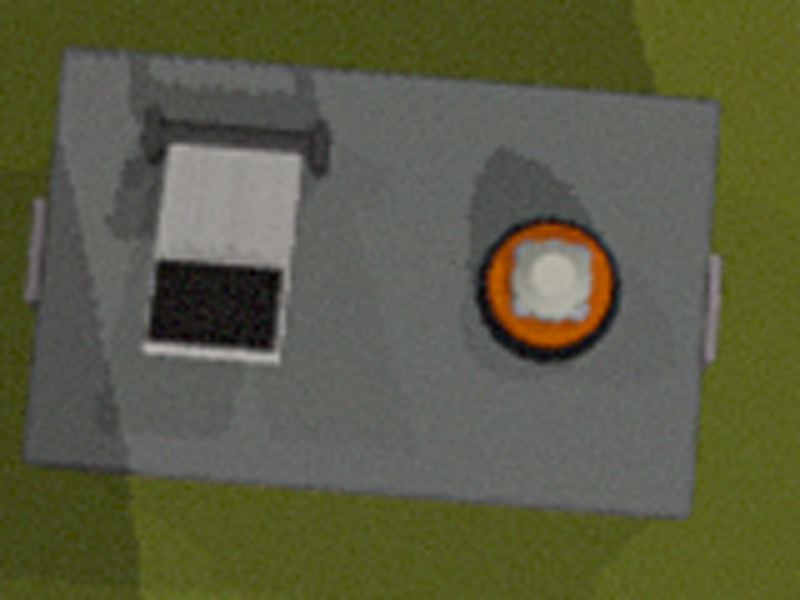

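View pics/c2.png

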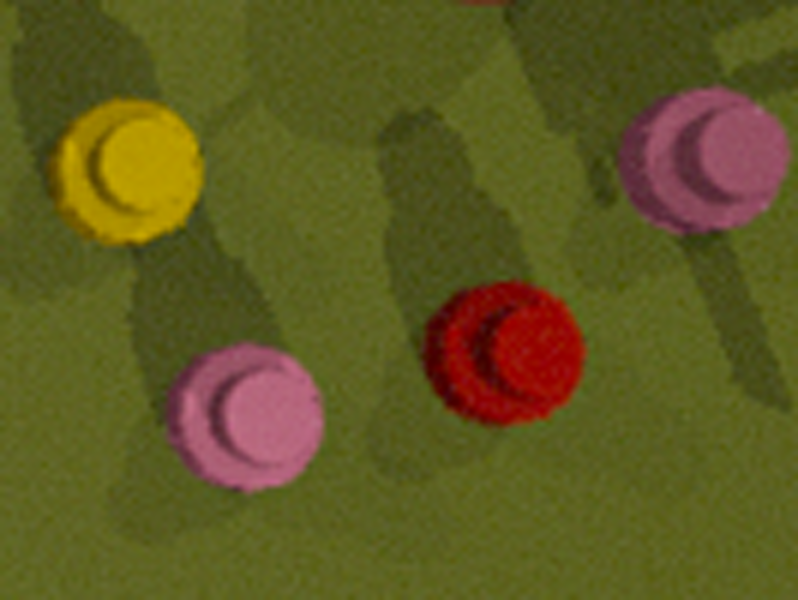

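View pics/c3.png

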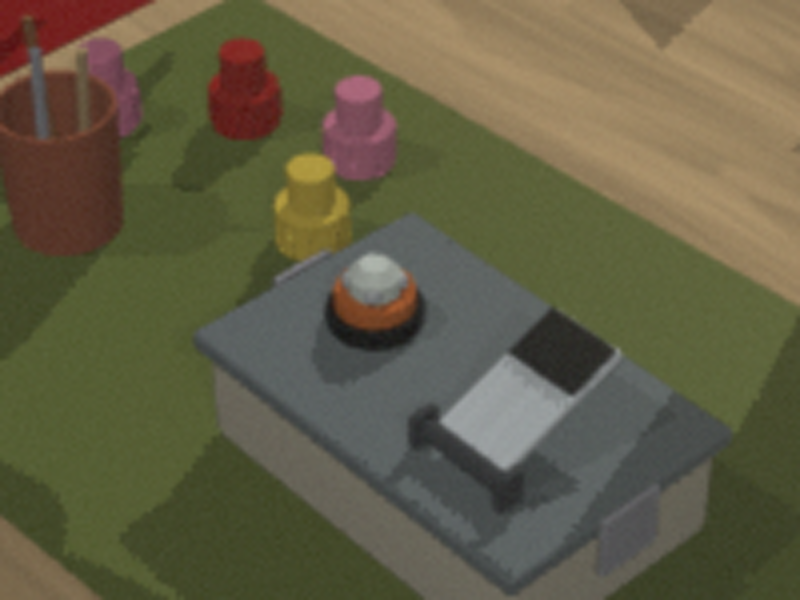

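Red is confirmed as the cap: red knob top at c2 (539,350), a pink one to its left, another pink up and to its right, and yellow up and to its left. In c1 the stud tip is at (551,277), the pad centre at (216,305) and the lid corners are clear.

```bash
python3 - <<'E'
from h import *
c=load('top0'); s=load('scene0')
t1=lambda x,y:((x+.5)/5-.5+225,(y+.5)/5-.5+150)
t2=lambda x,y:((x+.5)/6-.5+385,(y+.5)/6-.5+230)
t3=lambda x,y:((x+.5)/4-.5+200,(y+.5)/4-.5+170)
cor=[ray(c,*t1(*p),75)[:2] for p in [(65,48),(718,100),(687,517),(25,463)]]
cor=np.array(cor); ctr=cor.mean(0)
ey=(cor[0]+cor[3]-cor[1]-cor[2])/2; ex=(cor[0]+cor[1]-cor[2]-cor[3])/2
yaw=np.arctan2(-ey[0],ey[1]); yaw2=np.arctan2(ex[1],ex[0])
print(cor.round(1),ctr.round(1),np.linalg.norm(ey),np.linalg.norm(ex),yaw,yaw2)
y=(yaw+yaw2)/2; M=np.array([[np.cos(y),-np.sin(y)],[np.sin(y),np.cos(y)]])
print('stud from keeper',ctr+M@[0,-65],'pad',ctr+M@[45-73*np.cos(.36),55])
def tri(a,b):
    P=lambda q:K(q)@np.c_[cv2.Rodrigues(np.array(q['rvec'],float))[0],np.array(q['tvec'],float).ravel()]
    X=cv2.triangulatePoints(P(c),P(s),np.array(a,float),np.array(b,float)); return (X[:3]/X[3]).ravel().round(1)
for n,z,a,b in [('stud',114.5,t1(551,277),t3(376,258)),('pad',118,t1(216,305),t3(563,351)),('cap',57,t2(539,350),t3(243,50)),('pink',57,t2(270,415),t3(358,88)),('yel',57,t2(150,165),t3(311,166)),('pink2',57,t2(745,155),t3(105,50))]:
    print(n,'top',ray(c,*a,z).round(1),'scene',ray(s,*b,z).round(1),'tri',tri(a,b))
print('pot rim',ray(c,477,208,90))
E
```

```text
[[ 685.2  124.7]
 [ 673.6 -122.4]
 [ 514.9 -113.7]
 [ 527.4  132.3]] [600.3   5.2] 246.8372635604391 158.41280898655154 -0.048788110610940405 -0.051280371243351226
stud from keeper [597.01696516 -59.68245662] pad [579.72728555  61.33370434]
stud top [596.6 -59.  114.5] scene [588.6 -61.6 114.5] tri [594.6 -57.5 120.6]
pad top [581.9  61.  118. ] scene [577.4  62.7 118. ] tri [580.3  62.5 120. ]
cap top [ 457.2 -328.7   57. ] scene [ 451.  -327.3   57. ] tri [ 455.4 -325.7   60.6]
pink top [ 434.5 -244.    57. ] scene [ 428.4 -243.7   57. ] tri [ 433.1 -241.6   60.8]
yel top [ 511.7 -205.7   57. ] scene [ 505.6 -204.4   57. ] tri [ 509.8 -203.2   60.4]
pink2 top [ 520.7 -394.5   57. ] scene [ 513.6 -390.2   57. ] tri [ 517.7 -390.5   60.1]
pot rim [ 603.99461568 -324.3967859    90.        ]
```

```bash
python3 - <<'E'
from h import *
print(shift([581,61,165]).round(1))
E
```

```text
[ 566.5 -457.    36.7]
```

jog_arm --targets '[283,-228,0,0,0,0.2,283,-228,0,0,0,0.2,566,-457,36,0,0,0.4,566,-457,36,0,0,0.4,566,-457,36,0,0,0.4,566,-457,36,0,0,0.4,566,-457,36,0,0,0.4,566,-457,36,0,0,0.4]' --fingers 1 --force 20

```text
time_s: 0.9
tool_pos: [411.4, -220.6, 184.3]
ee_rot: [1.0, -0.025, -0.0, -0.0]
wrist_force: [1.2, -1.5, 0.2]
grip_width: 33.7
finger_force: 0.0
```

```bash
python3 - <<'E'
from h import *
s=monitor.sense();print(s['time_s'],s['tool_pos'],s['grip_width'],R.from_quat(s['ee_rot']).as_matrix().round(3),shift([581,61,165]).round(1))
E
```

```text
0.9 [ 411.43422161 -220.58445678  184.33682623] 33.682885739008654 [[ 0.999 -0.049 -0.   ]
 [-0.049 -0.999  0.   ]
 [-0.    -0.    -1.   ]] [ 155.4 -289.6   19.3]
```

jog_arm --targets '[155,-290,19,0,0,0,155,-290,19,0,0,0,155,-290,19,0,0,0,155,-290,19,0,0,0,155,-290,19,0,0,0,155,-290,19,0,0,0,155,-290,19,0,0,0,155,-290,19,0,0,0]'

```text
time_s: 1.7
tool_pos: [580.6, 63.1, 164.4]
ee_rot: [1.0, -0.023, -0.001, -0.0]
wrist_force: [0.1, -1.8, -0.5]
grip_width: 0.4
finger_force: 0.0
```

```bash
python3 - <<'E'
from h import *
s=monitor.sense();print(s['time_s'],s['tool_pos'],s['grip_width'],s['wrist_force'],s['joint_vel'].round(2),shift([581,61,140]).round(1))
E
```

```text
1.7 [580.55775739  63.08930789 164.41872343] 0.3682563394572153 [ 0.1484169  -1.84064046 -0.5245367 ] [-0.06 -0.04  0.04 -0.03  0.01 -0.05] [ 0.6  2.1 24.4]
```

jog_arm --targets '[0,2,20,0,0,0,0,2,27,0,0,0,-1,2,32,0,0,0,-1,2,37,0,0,0,-2,2,42,0,0,0,-2,2,45,0,0,0,-2,2,45,0,0,0,-2,2,45,0,0,0]'

```text
time_s: 2.5
tool_pos: [578.1, 57.5, 121.0]
ee_rot: [1.0, -0.025, 0.0, -0.0]
wrist_force: [-0.2, -0.1, 0.2]
grip_width: 0.4
finger_force: 0.0
```

```bash
python3 - <<'E'
from h import *
s=monitor.sense();print(s['tool_pos'],s['wrist_force'],s['tau'].round(2))
c=snap('scene','s1'); crop(c,'s1c',230,150,200,150,4)
E
```

```text
[578.13097853  57.49662137 120.96923328] [-0.24468263 -0.0737241   0.2119001 ] [-4.000e-02 -5.404e+01 -4.724e+01  1.000e-02 -8.000e-02 -0.000e+00]
```

View pics/s1c.png

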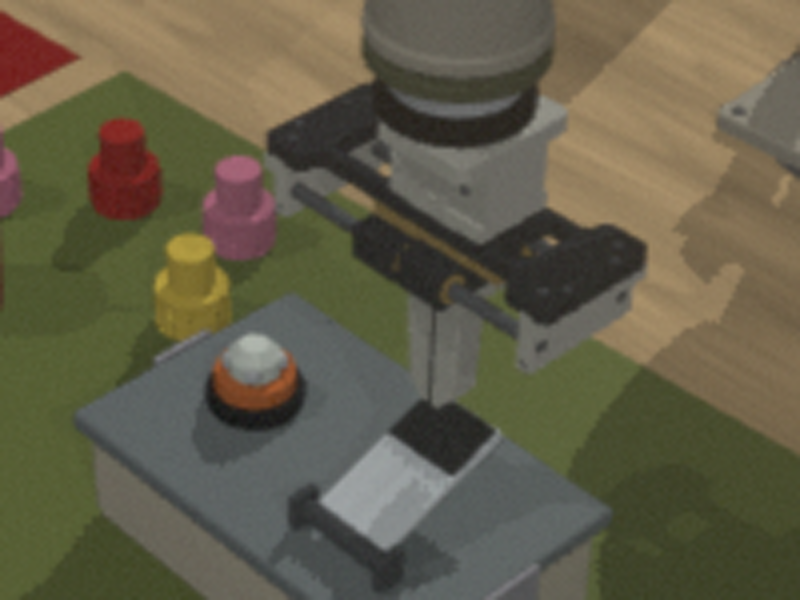

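The crop shows the closed fingers at about (440,395), meeting or passing the far corner of the pad at (435,400). The pedal is still up, so I compare with the projection.

```bash
python3 - <<'E'
from h import *
s=monitor.sense();print(s['tool_pos'],s['wrist_force'],s['time_s'])
c=load('s1'); p=s['tool_pos']
for q in ([p[0],p[1],p[2]-19],p,[581,61,118]):
    print(q,(proj(c,q)-[230,150])*4)
t=snap('top','t1'); crop(t,'t1c',225,150,160,120,5)
print((proj(t,[p[0],p[1],p[2]-19])-[225,150])*5,(proj(t,[p[0],p[1],200])-[225,150])*5)
E
```

```text
[578.22207848  57.53275154 121.06016587] [-0.02793556 -0.89743557 -0.79573548] 2.55
[np.float64(578.2220784782112), np.float64(57.53275153977388), np.float64(102.06016587255307)] [[431.72352268 448.95896197]]
[578.22207848  57.53275154 121.06016587] [[432.96628532 421.02058979]]
[581, 61, 118] [[434.13666785 431.29845609]]
[[225.98377524 320.49314782]] [[208.48922059 273.8956152 ]]
```

View pics/t1c.png

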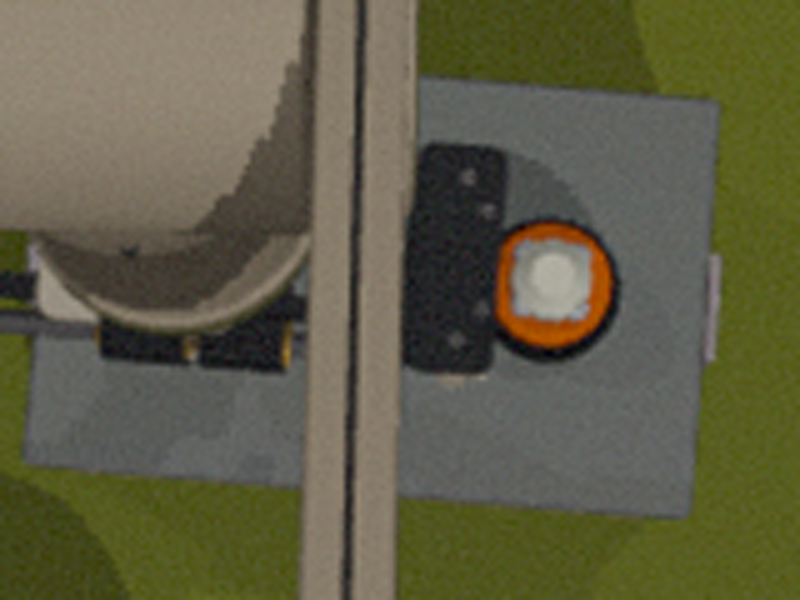

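```bash
python3 - <<'E'
from h import *
c=load('scene0'); d=R.from_quat([9.84659644e-01,1.74483930e-01,0,0])
for z in(0,19,-65):
  for y in(-46.5,46.5): print(z,y,proj(c,d.apply([0,y,z])+[206,-563,201]).round(1))
a=cv2.resize(c['image'][0:100,210:310,::-1],None,fx=4,fy=4,interpolation=2)
s=load('s1'); b=cv2.resize(s['image'][215:290,310:385,::-1],(400,400),interpolation=2)
cv2.imwrite('pics/mix.png',np.hstack([a,b]))
E
```

```text
0 -46.5 [[281.3  77.6]]
0 46.5 [[252.7  71.8]]
19 -46.5 [[281.5  83.8]]
19 46.5 [[253.1  78. ]]
-65 -46.5 [[280.6  55.4]]
-65 46.5 [[251.3  49.9]]
```

View pics/mix.png

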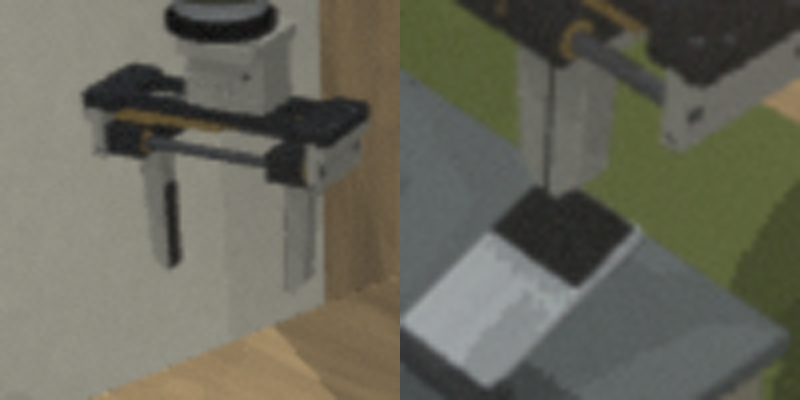

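Compared with the prediction, the fingertips appear about 37 mm higher in the picture, both at the start and now. So they haven't touched the pad yet, which agrees with the zero force. From here I go down by force.

jog_arm --targets '[3,-3,4,0,0,0,3,-3,8,0,0,0,3,-3,12,0,0,0,3,-3,15,0,0,0,3,-3,15,0,0,0]'

```text
time_s: 3.1
tool_pos: [580.8, 60.4, 105.1]
ee_rot: [1.0, -0.025, -0.0, -0.0]
wrist_force: [0.0, -0.3, 1.0]
grip_width: 0.0
finger_force: 0.3
```

jog_arm --targets '[0,0,2,0,0,0,0,0,4,0,0,0,0,0,6,0,0,0,0,0,8,0,0,0,0,0,8,0,0,0]'

```text
time_s: 3.6
tool_pos: [581.1, 60.4, 97.5]
ee_rot: [1.0, -0.025, -0.0, -0.0]
wrist_force: [-1.1, 1.2, 5.3]
grip_width: 0.6
finger_force: 2.0
```

jog_arm --targets '[0,0,3,0,0,0,-1,0,6,0,0,0,-2,0,9,0,0,0,-2,0,12,0,0,0,-2,0,12,0,0,0]'

```text
time_s: 4.1
tool_pos: [579.0, 60.5, 85.7]
ee_rot: [1.0, -0.025, -0.0, -0.0]
wrist_force: [-3.4, -0.1, 7.3]
grip_width: 0.1
finger_force: 3.4
```

```bash
python3 - <<'E'
from h import *
c=snap('scene','s2'); crop(c,'s2c',280,180,133,100,6)
E
```

```text
(no output)
```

View pics/s2c.png

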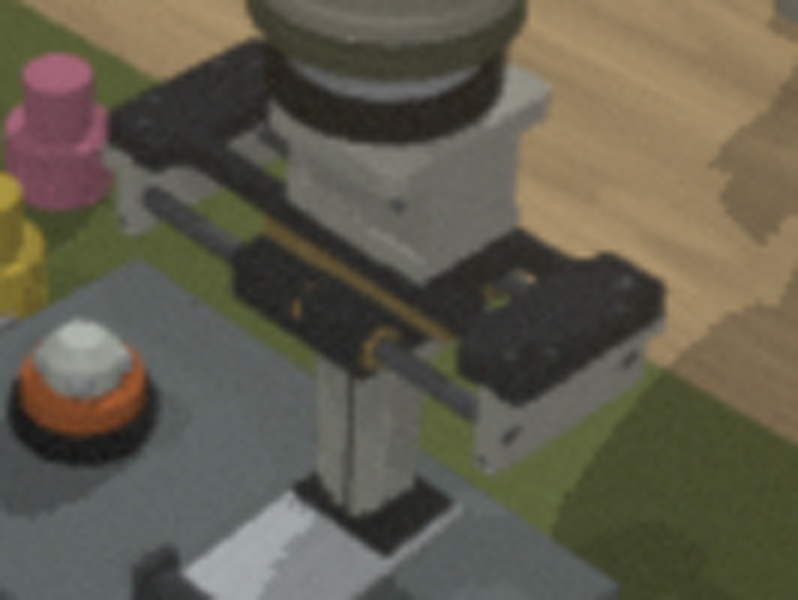

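The fingers sit on the pad (contact at about (365,510)) and the pedal is mostly down. I continue to the stop.

jog_arm --targets '[0,0,2,0,0,0,0,0,4,0,0,0,0,0,4,0,0,0]'

```text
time_s: 4.45
tool_pos: [578.7, 60.5, 81.8]
ee_rot: [1.0, -0.025, -0.001, -0.0]
wrist_force: [-5.8, 0.3, 8.1]
grip_width: 0.5
finger_force: 3.9
```

jog_arm --targets '[0,0,1.5,0,0,0,0,0,3,0,0,0,0,0,3,0,0,0]'

```text
time_s: 4.75
tool_pos: [578.7, 60.5, 80.4]
ee_rot: [1.0, -0.025, -0.0, 0.0]
wrist_force: [-11.0, -0.1, 17.4]
grip_width: 1.0
finger_force: 8.6
```

The force jumped from 8 N to 17 N after about 21 mm of travel, so the pedal is on its stop. The true fingertip height is then reported z + 16.5. I lift off and head for the cap.

jog_arm --targets '[0,0,-15,0,0,0,0,0,-40,0,0,0,0,0,-70,0,0,0,0,0,-70,0,0,0,0,0,-70,0,0,0]'

```text
time_s: 5.25
tool_pos: [579.7, 60.5, 149.1]
ee_rot: [1.0, -0.025, 0.001, -0.0]
wrist_force: [0.4, 0.2, -0.8]
grip_width: -0.1
finger_force: 0.0
```

```bash
python3 - <<'E'
from h import *
s=monitor.sense();print(s['tool_pos'],s['wrist_force'],shift([456.5,-328,80]).round(1))
E
```

```text
[579.6877028   60.47185756 149.145697  ] [ 0.37553253  0.17926512 -0.81550146] [-104.   394.1   69. ]
```

jog_arm --targets '[-104,394,0,0,0,0,-104,394,0,0,0,0,-104,394,0,0,0,0,-104,394,0,0,0,0,-104,394,0,0,0,0,-104,394,0,0,0,0,-104,394,0,0,0,0,-104,394,0,0,0,0]' --fingers 0.4

```text
time_s: 6.05
tool_pos: [456.3, -321.8, 146.6]
ee_rot: [1.0, -0.025, -0.001, -0.001]
wrist_force: [1.3, 0.1, 0.3]
grip_width: 55.0
finger_force: 0.0
```

jog_arm --targets '[0,0,0,0,0,0,0,0,0,0,0,0]'

```text
time_s: 6.25
tool_pos: [456.7, -321.0, 146.6]
ee_rot: [1.0, -0.026, -0.001, -0.001]
wrist_force: [-0.6, 0.7, -0.4]
grip_width: 55.3
finger_force: 0.0
```

```bash
python3 - <<'E'
from h import *
s=monitor.sense();print(s['tool_pos'],s['grip_width'],shift([456.5,-328,60]).round(1))
E
```

```text
[ 456.68381207 -321.01212125  146.61646393] 55.31017695567924 [ 0.4  7.2 86.6]
```

jog_arm --targets '[0,7,40,0,0,0,0,7,80,0,0,0,0,7,95,0,0,0,0,7,110,0,0,0,0,7,120,0,0,0,0,7,128,0,0,0,0,7,128,0,0,0]'

```text
time_s: 6.95
tool_pos: [457.9, -327.5, 20.5]
ee_rot: [1.0, -0.024, -0.0, -0.0]
wrist_force: [-0.4, -0.5, 0.2]
grip_width: 55.6
finger_force: 0.0
```

```bash
python3 - <<'E'
from h import *
s=monitor.sense();print(s['tool_pos'],s['wrist_force'])
c=snap('scene','s3'); crop(c,'s3c',210,130,133,100,6)
E
```

```text
[ 457.90675594 -327.5426191    20.45276585] [-0.39313715 -0.46298433  0.18150443]
```

View pics/s3c.png

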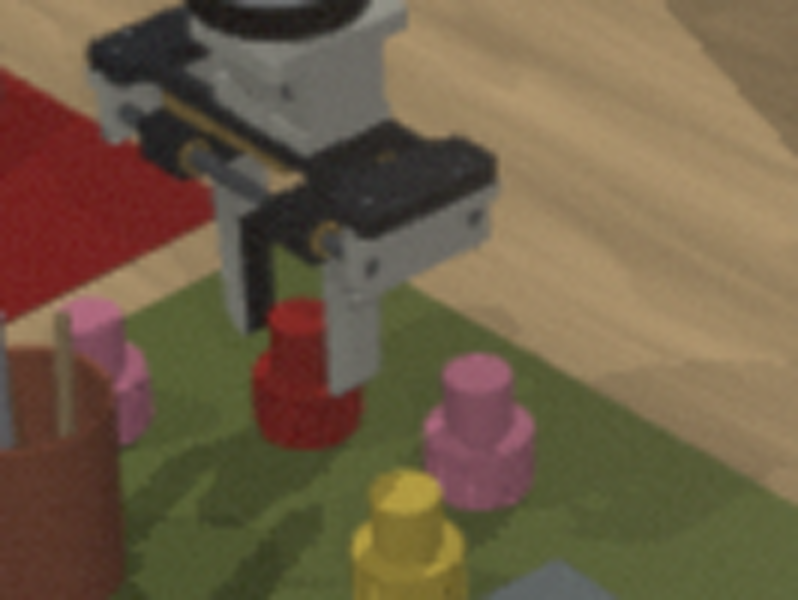

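The fingers straddle the red knob: tips at (245,332) and (355,388), midpoint on the knob axis at about (302,352), and the neighbours are clear. I go down 3 mm more and close.

jog_arm --targets '[0,0,3,0,0,0,0,0,3,0,0,0,0,0,3,0,0,0]'

```text
time_s: 7.3
tool_pos: [458.1, -328.1, 18.2]
ee_rot: [1.0, -0.025, 0.0, 0.0]
wrist_force: [-0.5, 0.1, 0.7]
grip_width: 55.8
finger_force: 0.0
```

jog_arm --targets '[0,0,0,0,0,0,0,0,0,0,0,0,0,0,0,0,0,0,0,0,0,0,0,0,0,0,0,0,0,0]' --fingers 1 --force 35

```text
time_s: 7.8
tool_pos: [457.8, -327.8, 17.7]
ee_rot: [1.0, -0.025, 0.0, 0.0]
wrist_force: [-0.8, 0.5, 0.4]
grip_width: 29.3
finger_force: 35.0
```

jog_arm --targets '[0,0,-20,0,0,0,0,0,-60,0,0,0,0,0,-100,0,0,0,0,0,-130,0,0,0,70,-130,-130,0,0,0,70,-130,-130,0,0,0,70,-130,-130,0,0,0,70,-130,-130,0,0,0]'

```text
time_s: 8.6
tool_pos: [536.4, -196.3, 147.7]
ee_rot: [1.0, -0.022, 0.0, -0.001]
wrist_force: [-0.7, -0.2, -0.8]
grip_width: 29.0
finger_force: 35.0
```

```bash
python3 - <<'E'
from h import *
s=monitor.sense();print(s['tool_pos'],s['wrist_force'],s['grip_width'],shift([596.5,-59.5,150]).round(1))
E
```

```text
[ 536.36024594 -196.27014523  147.65383215] [-0.65670093 -0.16763135 -0.81911593] 28.997199515490713 [  54.1 -139.3   -2. ]
```

jog_arm --targets '[54,-139,-2,0,0,0,54,-139,-2,0,0,0,54,-139,-2,0,0,0,54,-139,-2,0,0,0,54,-139,-2,0,0,0,54,-139,-2,0,0,0,54,-139,-2,0,0,0]'

```text
time_s: 9.3
tool_pos: [594.4, -66.7, 149.5]
ee_rot: [1.0, -0.026, -0.0, 0.0]
wrist_force: [0.0, -0.4, -0.8]
grip_width: 30.0
finger_force: 35.0
```

```bash
cat > m.py <<'E'
from h import *
s=monitor.sense();p=s['tool_pos'];print(p,s['wrist_force'],s['grip_width'])
c=snap('scene','s4'); g=c['image']
h=cv2.cvtColor(g,cv2.COLOR_RGB2HSV)
m=(((h[...,0]<4)|(h[...,0]>174))&(h[...,1]>170)&(h[...,2]>60)).astype(np.uint8)
# predicted cap body at current pose in the scene camera, +roi
rim=np.array([p[0],p[1],p[2]-17.7]); a=np.linspace(0,2*np.pi,40)
cyl=np.array([rim+[23*np.cos(t),23*np.sin(t),z] for t in a for z in(0,30)])
q=proj(c,cyl); print('pred skirt box',q.min(0).round(1),q.max(0).round(1))
u,v=q.mean(0).astype(int); m[:v-60]=0;m[v+60:]=0;m[:,:u-60]=0;m[:,u+60:]=0
n,l,st,ce=cv2.connectedComponentsWithStats(m)
k=1+st[1:,4].argmax(); x,y,w,hh,A=st[k]; print('red box',x-.5,y,x+w-.5,y+hh-.5,A)
print('stud proj by assumed',proj(c,[596.5,-59.5,114.5]),'seen tip px',(376+.5)/4-.5+200,(258+.5)/4-.5+170)
E
python3 m.py
```

```text
[594.37715023 -66.74990743 149.49878616] [ 0.02559257 -0.36031757 -0.81735883] 29.962382504760797
pred skirt box [278.5 210. ] [300.7 234.7]
red box 281.5 203 298.5 231.5 199
stud proj by assumed [[291.65873989 236.21326969]] seen tip px 293.625 234.125
```

jog_arm --targets '[2,-7,0,0,0,0,2,-7,0,0,0,0,2,-7,0,0,0,0]'

```text
time_s: 9.65
tool_pos: [597.2, -58.3, 149.7]
ee_rot: [1.0, -0.025, 0.0, -0.0]
wrist_force: [-0.1, -0.7, -0.6]
grip_width: 29.1
finger_force: 35.0
```

```bash
sed -i 's/h\[...,1\]>170)&(h\[...,2\]>60/h[...,1]>130)\&(h[...,2]>35/' m.py; python3 m.py; python3 - <<'E'
from h import *
g=load('s4')['image'].astype(int); r=g[...,0]-g[...,1:].max(2)
for v in range(205,242,3): print(v,r[v,272:312:2])
E
```

```text
[597.23489566 -58.34720383 149.71082731] [-0.09032559 -0.72145872 -0.59660562] 29.070633094512296
pred skirt box [280.3 212.2] [302.5 237.1]
red box 282.5 204 304.5 234.5 373
stud proj by assumed [[291.65873989 236.21326969]] seen tip px 293.625 234.125
205 [-8 -8 -5 -7 -3  0  1  1 39 76 73 43  1  1  1  0  2  0  1  1]
208 [-6  0  9  8  6  1  0 38 91 89 83 49  2  0  2  1  0 -4 -4 -6]
211 [19 22 21 20 21  5  0 23 62 82 83 56 -2  1  2  0  1 -4 -5 -5]
214 [12 21 20 20 19 12  2 24 58 59 59 30 -1 -1  2  1  0 -6 -7 -7]
217 [13 14 15 14 14 19 64 63 56 61 61 32 -1 -2  1  2  3 -6 -5 -7]
220 [14 14 14 14 13 36 66 66 62 61 61 38  0  1 15 70 56 -2 -7 -8]
223 [16 16 15 13 13 25 55 68 68 67 66 63 53 55 56 55 45 -5 -8 -8]
226 [13 17 15 17 16 27 58 63 61 59 61 57 59 61 57 57 49 -2 -7 -8]
229 [10 15 15 13 14 16 56 59 62 60 61 61 60 57 56 51 27 -6 -6 -6]
232 [16 14 13 12  8  7 19 58 59 61 65 61 55 56 57 40 -2 -7 -6 -5]
235 [-4  3  2 -1 -3 -7 -5 -4  2 18 37 36 32  8 -4 -4 -6 -6 -5 -6]
238 [-1 -3 -6 -6 -5 -7  5  0 -7 -4 -6 -6 -5 -7  1 23 -7 -6 -4 -6]
241 [-7 -5 -6 -8 -7  0 61  7 -5 -6 -6 -5 -4 -5  2 55  7 -5 -5 -6]
```

Cap skirt columns 282–305 (centre 293.5) lie over the stud at column 293.6, and the row agrees too. I press down.

jog_arm --targets '[0,1,6,0,0,0,0,1,12,0,0,0,0,1,17,0,0,0,0,1,21,0,0,0,0,1,24,0,0,0,0,1,24,0,0,0]'

```text
time_s: 10.3
tool_pos: [596.8, -59.2, 124.9]
ee_rot: [1.0, -0.025, -0.001, -0.0]
wrist_force: [0.5, -0.2, -1.1]
grip_width: 29.2
finger_force: 35.0
```

jog_arm --targets '[0,0,2,0,0,0,0,0,4,0,0,0,0,0,5,0,0,0,0,0,5,0,0,0]'

```text
time_s: 10.7
tool_pos: [598.3, -59.7, 122.5]
ee_rot: [1.0, -0.025, 0.001, 0.0]
wrist_force: [-1.0, -1.5, 6.3]
grip_width: 29.5
finger_force: 35.0
```

jog_arm --targets '[0,0,1,0,0,0,0,0,2,0,0,0,0,0,3,0,0,0,0,0,3,0,0,0]'

```text
time_s: 11.1
tool_pos: [599.0, -59.8, 120.7]
ee_rot: [1.0, -0.025, 0.002, 0.0]
wrist_force: [-2.4, -1.1, 11.8]
grip_width: 29.4
finger_force: 35.0
```

jog_arm --targets '[0,0,1,0,0,0,0,0,2,0,0,0,0,0,3,0,0,0,0,0,3,0,0,0]'

```text
time_s: 11.5
tool_pos: [597.5, -59.5, 114.8]
ee_rot: [1.0, -0.025, 0.0, 0.0]
wrist_force: [2.4, -1.3, -3.7]
grip_width: 29.2
finger_force: 35.0
```

It clicked: the force dropped at about 17.4 mm below the tip. Next I squeeze the gasket.

jog_arm --targets '[0,0,2,0,0,0,0,0,4,0,0,0,0,0,6,0,0,0,0,0,7,0,0,0,0,0,7,0,0,0]'

```text
time_s: 12.0
tool_pos: [597.9, -59.5, 109.1]
ee_rot: [1.0, -0.025, 0.001, 0.0]
wrist_force: [-2.1, -1.1, 9.4]
grip_width: 29.1
finger_force: 35.0
```

jog_arm --targets '[0,0,1,0,0,0,0,0,2,0,0,0,0,0,2,0,0,0,0,0,2,0,0,0]' --force 45

```text
time_s: 12.4
tool_pos: [598.2, -59.6, 108.4]
ee_rot: [1.0, -0.025, 0.001, 0.0]
wrist_force: [-5.2, -0.8, 15.4]
grip_width: 29.2
finger_force: 45.0
```

jog_arm --targets '[0,0,1,0,0,0,0,0,2,0,0,0,0,0,2,0,0,0,0,0,2,0,0,0,0,0,2,0,0,0]'

```text
time_s: 12.9
tool_pos: [598.6, -59.6, 108.0]
ee_rot: [1.0, -0.025, 0.002, 0.0]
wrist_force: [-9.9, 0.8, 25.6]
grip_width: 29.2
finger_force: 45.0
```

```bash
python3 m.py; python3 - <<'E'
from h import *
g=load('s4')['image']; h=cv2.cvtColor(g[215:260,270:315],cv2.COLOR_RGB2HSV)
print('orange px',((h[...,0]>5)&(h[...,0]<16)&(h[...,1]>180)&(h[...,2]>90)).sum())
# pedal pad dark pixels vs first picture = sprung back?
a=load('scene0')['image'][245:275,325:355].astype(int);b=g[245:275,325:355].astype(int)
print('pad region diff',abs(a-b).mean())
E
```

```text
[598.55180368 -59.60775986 108.0270761 ] [-9.93980217  0.79346362 25.57185909] 29.172938562548108
pred skirt box [280.  227.8] [301.8 252.3]
red box 282.5 220 303.5 250.5 379
stud proj by assumed [[291.65873989 236.21326969]] seen tip px 293.625 234.125
orange px 2
pad region diff 3.205925925925926
```

The stop is rigid (10 N over 0.4 mm), the pedal is back up, and the rim is where pressed home should be. I hand in.

```bash
python3 -c "
from station import job_done; print(job_done())"
```

```text
the job is handed in; nothing more can be done
None
```

I pressed the pedal to its stop and let it spring back, then snapped the red cap on and handed in at about 13 s with the arm still pressing it on the rigid stop at about 25 N; the jar, pot and tile were not touched.

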